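Close the photometer and switch on its lamp

TASK

Get the photometer ready to measure: push the sliding grey cover over the sample well fully home by its blue tab, and only then flip the green lamp rocker over to on by pressing its raised end. Push gently, as both the cover and the switches break under a hard push, leave the black fan switch off and do not disturb the other things around.

Things in the scene. Friction and masses are not known exactly. Their poses are not given: they have to be found in the camera images.
- photometer: White desktop photometer fixed to the bench, 200 (x) x 260 (y) x 60 mm high; its flat top is the deck. Origin: centre of its underside; x points from its front to its back (roughly away from the robot), y left, z up. Left half of the deck: sliding cover between 10 mm high rails. Right half: two rocker switches side by side, 62 mm apart in y, at x = -10 mm; which is on the left varies.
- cover (a joint): Slide of the grey well cover, m: 0 = fully home against its rigid stop, up to 0.05 = open, towards the photometer's front (-x). Starts 22 to 45 mm open. Moves with about 4 N of drag and stays where it is left; push the blue tab towards the photometer's +x to close it. The stop is rigid; a push of more than 20 N breaks it.
- cover_tab (a point): Centre of the front (-x) face of the cover's blue upright tab, moving with it; axes as the photometer's. Tab: 50 wide (y), 8 thick, 28 mm high. Heights above the photometer's underside: this point 86, tab top 98, cover plate's top 70 mm; the plate (90 x 82 mm) reaches 21 mm out in front of this point. With the cover home this point is at x = +6, y = +65 mm of the photometer.
- lamp_switch: Green lamp switch on the deck: base 78 (x) x 38 (y) x 14 mm; origin: centre of its underside (deck level), axes as the photometer's. A grey post rises from it by an unmeasured amount that differs every time and carries the rocker, 62 (x) x 30 (y) mm, with a 6 mm rib for the finger at x = -25 and +25 mm. Off: top of the raised rib (x = -25) is 39 to 69 mm above origin; find it by feel.
- lamp_rocker (a joint): Angle of the green rocker, rad: 0 = off (front rib, towards the robot, up), 0.18 half way, 0.36 fully on (front rib down); rests only at 0 or 0.36. Pressing the raised rib straight down takes about 6 N at first, falling to nothing half way (4.5 mm down), then it snaps over by itself to a rigid stop 9 mm below where the rib began. The post does not give way; more than 12 N breaks it.
- fan_switch: Black fan switch on the deck: base 78 (x) x 38 (y) x 14 mm; origin: centre of its underside (deck level), axes as the photometer's. A grey post rises from it by an unmeasured amount that differs every time and carries the rocker, 62 (x) x 30 (y) mm, with a 6 mm rib for the finger at x = -25 and +25 mm. Off: top of the raised rib (x = -25) is 39 to 69 mm above origin; find it by feel.
- fan_rocker (a joint): Angle of the black rocker, rad: 0 = off, 0.36 = on; works like the green one. It is off at the start and must stay off.
- pillbox: small amber glass jar with a white cap, 28 mm across, 38 mm high, standing on the photometer's deck at its far right; origin: centre of its underside. Bystander.
- filter_box: white box of filter papers with a blue band, 120 x 120 x 35 mm, on the bench; origin: centre of its underside. Bystander.
- dropper_a: amber dropper bottle with a red top, 52 mm across, 106 mm high, on the bench; origin: centre of its underside. Bystander.
- dropper_b: dark blue dropper bottle with a red top, 52 mm across, 106 mm high, on the bench; origin: centre of its underside. Bystander.
- beaker: empty glass beaker, 68 mm across, 90 mm high, on the bench; origin: centre of its underside. Bystander.
- pipette_bulb: terracotta-coloured pipette bulb standing on its wide end, 56 mm across, 90 mm high, on the bench; origin: centre of its underside. Bystander.
- cell_tray: blue open tray with three compartments, 110 x 150 x 30 mm, on the bench; origin: centre of its underside. Bystander.

How it is judged:
By the outcome, as a careful person would: the job done as asked, in the order asked, and still so for the second after the job is handed in, with the robot touching nothing.
It also fails if it takes over 38 s, if anything falls off the work surface, if the arm or the gripper's body presses on something with over 40 N, if the wrist force passes 120 N, or if a joint passes its speed limit or range.

ROBOT

A 6-joint arm with a two-finger parallel gripper is mounted at the origin on the work surface. World frame = base frame: x ahead of the robot, y to its left, z up, the work surface at z = 0. Lengths are in m, angles in rad, forces in N, time in s.
With the tool pointing down it reaches from about 0.35 to 0.725 m from the base axis. Payload 6 kg.
Tool frame: the origin (TCP) lies midway between the tips of the shut fingers; the grasp point (between the pads) lies 19 mm behind it (ctrl.grip_depth is the distance from the TCP to the grasp point, in m); z points along the fingers, y is the line along which they close (so a half turn about z gives the same grasp; the last joint's range is limited). The gripper opens to 85 mm and grips with 20 to 120 N. Pads are 22 mm wide; open, the fingers measure 114 mm over their backs; the gripper's body (76 mm by 85 mm) begins 54 mm behind the grasp point. The pads swing forward as they close: fully open they stand 13 mm farther back than shut.
Start: joints at [-0.851, 0.04, 0.085, 0, -1.615, -0.334], TCP at [0.226, -0.556, 0.231] pointing down, gripper open.
Joint ranges: [-2.56, 2.56], [-1.29, 2.01], [-1.08, 1.49], [-3.29, 1.98], [-2.81, -0.18], [-2.99, 2.99]. Speed limits (rad/s): [2.57, 2.57, 3.01, 3.14, 3.14, 3.14].

INTERFACE

Orientations are given as a unit quaternion [x, y, z, w].
In Python, from cell import ctrl gives the robot as it stands. The module is installed in compiled form; this text tells all that it offers.
- The arm moves only by the shell command python3 -m handwheel 'ROWS' [FORCE]. ROWS is JSON, a list of rows, each an object of numbers: "wx", "wy", "wz": the turn, a rotation vector about the tool's x, y, z in units of 6 degrees (1.0 is 6 degrees); "tx", "ty", "tz": the shift along the tool's x, y, z in units of 50 mm (1.0 is 50 mm); "claw": the closure in counts, from 0 (fully open) to 255 (shut). In form: [{"wx": .., "wy": .., "wz": .., "tx": .., "ty": .., "tz": .., "claw": ..}, ...]. A call has 1 to 12 rows; each row is the pose to reach, as a shift and turn from the pose commanded when the call began, along the tool's axes at that moment; what a row does not reach only later rows make up. A row lasts 1/10 s, in which the tool goes at most 50 mm and 8.59 degrees, less where a joint would pass 70% of its speed; a pose out of reach is approached as far as the arm can. A call with a gripper value outside its range is refused whole. The fingers move at their own pace and stop on an object; FORCE is the grip in N (left out, the last holds). Time passes only in rows, so rows that repeat a pose let the fingers close. It gives the time, the measured TCP pose, the force, the opening and the grip force at its end, in the units of the state.
- ctrl.sense(): the state, without advancing time (a new reading comes with each control period).
- ctrl.read_camera(name): name is "scene" or "side" or "wrist"; returns the picture (480x640x3 uint8, blue, green, red); there is no depth.
- ctrl.get_calibration(name): a dict with "vertical_fov" (degrees; the focal length in pixels is half the picture's height over the tangent of half this angle, whatever the lens; pixels are square), "cx", "cy" (the principal point, pixels), "R" (3x3) and "t" (3): a world point X has camera coordinates R X + t. Camera axes: x right, y down, z forward; pixel columns grow to the right and rows downward; lengths in m; the calibration is good to about 2 mm. A picture is of the moment at which its call begins: read the wrist's pose just before it. get_calibration takes no time and is no camera call; for the wrist camera it gives the pose at the moment of the call.
- ctrl.close_job(): hands the job in; it is judged then, once.
The state is a dict: "t": time; "joint_pos": joint angles; "qd": joint speeds; "effort": joint torques, N m; "tcp_pos": TCP position; "eef_rot": TCP orientation; "ft_force": force on the tool from outside, world axes, zero at the start; "torque": the same for the moment, N m; "opening": opening from 0.0 (shut) to 1.0 (fully open); "gripper_force": force on a finger pad.
Only numpy, scipy, OpenCV 4.12 (cv2) and the standard library are available. Lean on these libraries where they do the work, as an engineer would, in place of code of your own. Each camera call takes 0.05 s, during which the arm holds its last target. There are 200 camera calls.

## Working session

There is one attempt and no reset: what is moved stays moved. The work goes in short steps, Python scripts to look and compute and a shell command to move; the robot and the scene stay as the last step left them, time stands still between calls to the robot, and variables do not carry over. Pictures are saved under pics/ and viewed, at most 10 in all, crops included, and the job is handed in when it is done.

```bash
mkdir -p pics; python3 - <<'E'
from cell import ctrl
import cv2,numpy as np
np.set_printoptions(precision=4,suppress=True)
for n in("scene","side"):
    cv2.imwrite(f"pics/{n}0.png",ctrl.read_camera(n)); c=ctrl.get_calibration(n); print(n,c)
s=ctrl.sense(); print(s)
E
```

```text
scene {'vertical_fov': 55.36656659646973, 'cx': 320.6616928440412, 'cy': 237.24444983046385, 'R': array([[ 0.498 ,  0.8669,  0.021 ],
       [ 0.4731, -0.2513, -0.8444],
       [-0.7268,  0.4304, -0.5353]]), 't': array([-0.2565, -0.1468,  1.4773])}
side {'vertical_fov': 56.124824120314656, 'cx': 321.1353727628712, 'cy': 238.6746588482159, 'R': array([[-0.6807, -0.7325,  0.0103],
       [-0.4965,  0.4509, -0.7418],
       [ 0.5387, -0.51  , -0.6706]]), 't': array([0.314 , 0.3161, 1.0389])}
{'t': 0.1, 'joint_pos': array([-0.8513,  0.0408,  0.0839, -0.0004, -1.6155, -0.3337]), 'qd': array([ 0.0001, -0.0016,  0.0023,  0.0007, -0.0019, -0.0003]), 'effort': array([ -0.0057, -36.9346,  34.828 ,   6.9517,  -0.0046,  -0.    ]), 'tcp_pos': array([ 0.2257, -0.5556,  0.2304]), 'eef_rot': array([-0.1917,  0.9814,  0.0008, -0.0002]), 'ft_force': array([-0.7947, -0.7522,  0.0518]), 'torque': array([ 0.0479,  0.008 , -0.0206]), 'gripper_force': 0.0, 'opening': 0.9996751494202648}
```

View pics/scene0.png

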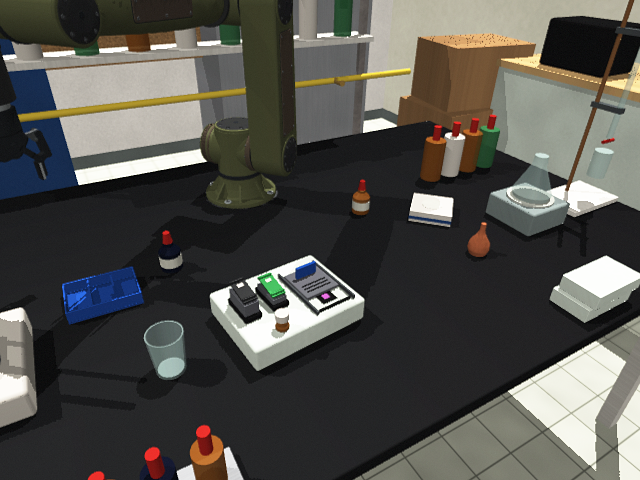

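View pics/side0.png

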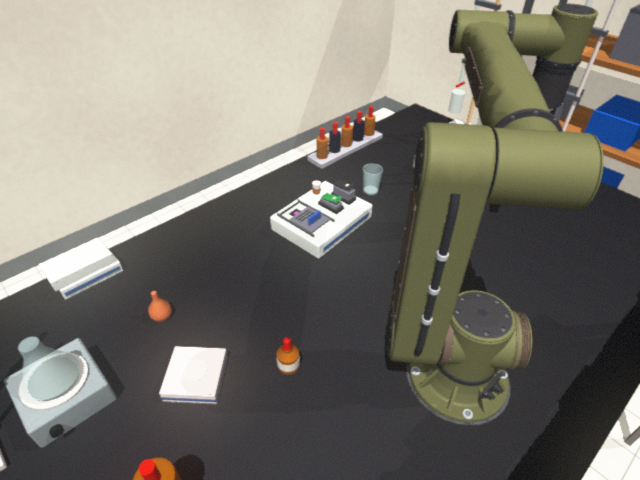

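The scene view shows the photometer at about (287,310), with the blue tab at (305,270), the green switch at (271,288), the black switch at (243,298) and the pillbox at (282,320). In the side view the photometer is at (321,217). I'll enlarge both.

```bash
python3 - <<'E'
import cv2
a=cv2.imread("pics/scene0.png")[245:370,205:370]; b=cv2.imread("pics/side0.png")[170:260,262:382]
cv2.imwrite("pics/c1.png",cv2.resize(a,None,fx=4.8,fy=4.8,interpolation=cv2.INTER_CUBIC))
cv2.imwrite("pics/c2.png",cv2.resize(b,None,fx=6.5,fy=6.5,interpolation=cv2.INTER_CUBIC))
E
```

```text
(no output)
```

View pics/c1.png

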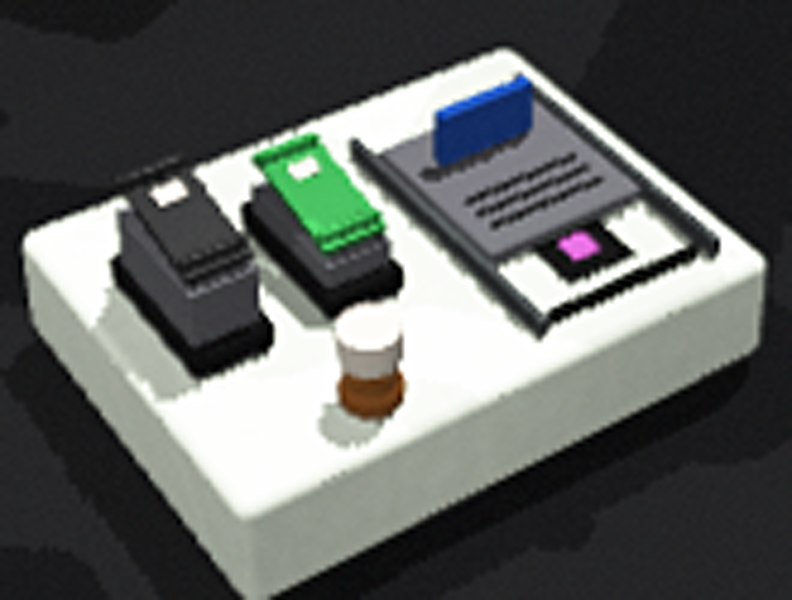

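View pics/c2.png

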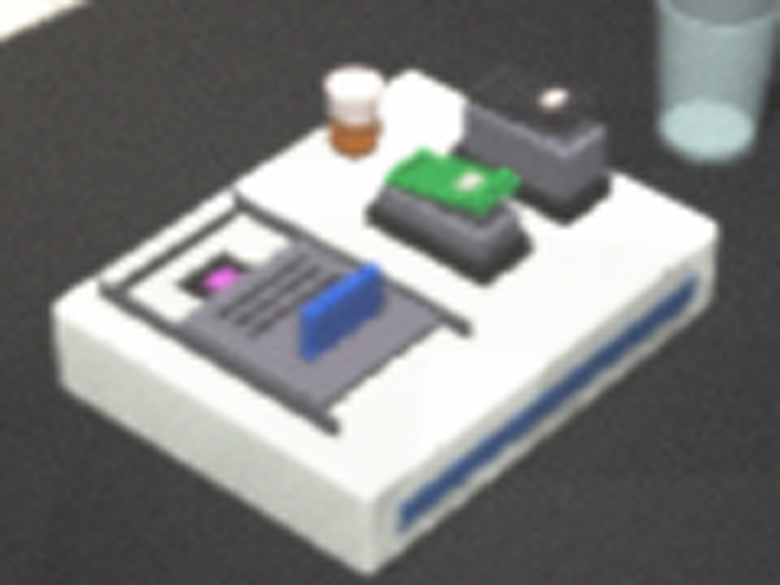

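Scene crop, deck corners: front-right (28,235), front-left (505,48), back-left (768,262), back-right (248,515). The tab's top back edge runs (437,118) to (531,85), and the green front rib is centred at about (288,148). Side crop, deck corners: front-left (372,497), front-right (718,228), back-right (412,72), back-left (55,305). The tab's front face is (302,308) to (378,265) along the top and (305,357) to (382,308) along the bottom, and the green rib is near (503,192).

```bash
cat > h.py <<'E'
import numpy as np
from cell import ctrl
from scipy.spatial.transform import Rotation as Ro
np.set_printoptions(precision=4,suppress=True)
C={n:ctrl.get_calibration(n) for n in("scene","side")}
def proj(n,X,c=None):
    c=c or C[n]; f=240/np.tan(np.radians(c["vertical_fov"])/2)
    p=c["R"]@X+c["t"]; return np.array([c["cx"]+f*p[0]/p[2],c["cy"]+f*p[1]/p[2]])
def W(p,L):
    c,s=np.cos(p[2]),np.sin(p[2]); return np.array([p[0]+c*L[0]-s*L[1],p[1]+s*L[0]+c*L[1],L[2]])
def rel(target,rot=None):
    "shift in tool units from present measured pose; call with world target"
    s=ctrl.sense(); return Ro.from_quat(s["eef_rot"]).inv().apply(np.array(target)-s["tcp_pos"])/0.05
E
python3 - <<'E'
from h import *
from scipy.optimize import least_squares
a=lambda u,v:np.array([205+u/4.8,245+v/4.8]); b=lambda u,v:np.array([262+u/6.5,170+v/6.5])
D=[("scene",(-.1,-.13,.06),a(28,235)),("scene",(-.1,.13,.06),a(505,46)),("scene",(.1,.13,.06),a(770,262)),("scene",(.1,-.13,.06),a(248,518)),
("side",(-.1,.13,.06),b(372,498)),("side",(-.1,-.13,.06),b(720,228)),("side",(.1,-.13,.06),b(412,70)),("side",(.1,.13,.06),b(52,305))]
T=[("scene",(.008,.090,.098),a(531,85)),("scene",(.008,.040,.098),a(437,118)),("side",(0,.09,.098),b(302,308)),("side",(0,.04,.098),b(378,265)),("side",(0,.09,.07),b(305,357)),("side",(0,.04,.07),b(382,308))]
G=[("scene",a(288,148)),("side",b(503,192))]
def r(q):
    o=[proj(n,W(q,L))-m for n,L,m in D]
    o+=[proj(n,W(q,(L[0]+.006-q[3],L[1]-.025+.025,L[2])))-m for n,L,m in T]
    o+=[proj(n,W(q,(-.035,q[4],.06+q[5])))-m for n,m in G]
    return np.concatenate(o)
s=least_squares(r,[.45,-.1,0,.03,-.04,.05],x_scale=.01,loss="soft_l1"); q=s.x
print(q,np.degrees(q[2])); print(r(q).reshape(-1,2))
print("tab",W(q,(.006-q[3],.065,.086)),"home",W(q,(.006,.065,.086)),"rib",W(q,(-.035,q[4],.06+q[5])))
E
```

```text
[ 0.6037 -0.1344  0.1105  0.0342 -0.0291  0.0426] 6.329240215226081
[[-3.3267 -0.4166]
 [-0.2264 -1.096 ]
 [ 0.0816 -1.0394]
 [-1.6183 -0.3863]
 [-0.5806 -0.4893]
 [ 0.04   -1.2306]
 [-0.8828 -1.109 ]
 [-1.0634 -0.5535]
 [ 0.5711 -0.5897]
 [ 0.8611  0.3684]
 [ 0.6317  0.8593]
 [ 0.2417 -0.5966]
 [ 0.243   0.6883]
 [-0.4597  0.1132]
 [-0.293   0.184 ]
 [-2.3714 -0.2959]]
tab [ 0.5684 -0.0729  0.086 ] home [ 0.6025 -0.0691  0.086 ] rib [ 0.5721 -0.1671  0.1026]
```

The fit is consistent: residuals are around 1 px, the tab is 34 mm open, and the yaw is 6.3°. Next are the shifts to an approach point in front of the tab.

```bash
cat >> h.py <<'E'
Q=np.array([.6037,-.1344,.1105])
def loc():
    s=ctrl.sense(); d=s["tcp_pos"]-np.array([Q[0],Q[1],0]); return Ro.from_euler("z",-Q[2]).apply(d),Ro.from_euler("z",-Q[2]).apply(s["ft_force"])
E
python3 - <<'E'
from h import *
print(rel(W(Q,(-.075,.065,.20))), np.degrees((Ro.from_quat(ctrl.sense()["eef_rot"]).inv()*Ro.from_euler("z",Q[2])*Ro.from_quat([0,1,0,0])).as_rotvec())/6)
E
```

```text
[-9.0836  6.6175  0.617 ] [ 0.0153 -0.0033  2.6293]
```

```bash
python3 -m handwheel '[{"tx":-0.4,"ty":0.3,"claw":255},{"tx":-1.1,"ty":0.8,"wz":0.3,"claw":255},{"tx":-1.9,"ty":1.4,"wz":0.6,"claw":255},{"tx":-2.7,"ty":2.0,"wz":0.9,"claw":255},{"tx":-3.5,"ty":2.6,"wz":1.2,"claw":255},{"tx":-4.3,"ty":3.2,"wz":1.5,"claw":255},{"tx":-5.1,"ty":3.8,"wz":1.8,"claw":255},{"tx":-5.9,"ty":4.4,"wz":2.1,"claw":255},{"tx":-6.7,"ty":5.0,"wz":2.4,"claw":255},{"tx":-7.5,"ty":5.6,"wz":2.63,"claw":255},{"tx":-8.3,"ty":6.1,"wz":2.63,"claw":255},{"tx":-8.9,"ty":6.5,"wz":2.63,"claw":255}]' 20
python3 - <<'E'
from h import *
print(loc(),rel(W(Q,(-.075,.065,.15))))
E
```

```text
(array([-0.4221, -0.3769,  0.2304]), array([-0.8728, -0.6599,  0.0518])) [-9.0837  6.6159  1.617 ]validation failed for argument at $[0]...
```

```bash
python3 -m handwheel '[{"wx":0,"wy":0,"wz":0,"tx":-0.4,"ty":0.3,"tz":0,"claw":255},{"wx":0,"wy":0,"wz":0.3,"tx":-1.1,"ty":0.8,"tz":0,"claw":255},{"wx":0,"wy":0,"wz":0.6,"tx":-1.9,"ty":1.4,"tz":0,"claw":255},{"wx":0,"wy":0,"wz":0.9,"tx":-2.7,"ty":2.0,"tz":0,"claw":255},{"wx":0,"wy":0,"wz":1.2,"tx":-3.5,"ty":2.6,"tz":0,"claw":255},{"wx":0,"wy":0,"wz":1.5,"tx":-4.3,"ty":3.2,"tz":0,"claw":255},{"wx":0,"wy":0,"wz":1.8,"tx":-5.1,"ty":3.8,"tz":0,"claw":255},{"wx":0,"wy":0,"wz":2.1,"tx":-5.9,"ty":4.4,"tz":0,"claw":255},{"wx":0,"wy":0,"wz":2.4,"tx":-6.7,"ty":5.0,"tz":0,"claw":255},{"wx":0,"wy":0,"wz":2.63,"tx":-7.5,"ty":5.6,"tz":0,"claw":255},{"wx":0,"wy":0,"wz":2.63,"tx":-8.3,"ty":6.1,"tz":0,"claw":255},{"wx":0,"wy":0,"wz":2.63,"tx":-8.9,"ty":6.5,"tz":0,"claw":255}]' 20
python3 - <<'E'
from h import *
print(loc(),rel(W(Q,(-.075,.065,.15))))
E
```

```text
t: 1.3
tcp_pos: [0.5166, -0.0847, 0.2308]
eef_rot: [-0.056, 0.998, 0.0, -0.0]
ft_force: [0.8, -0.3, -0.6]
opening: -0.0
gripper_force: 0.0
(array([-0.0811,  0.059 ,  0.2308]), array([ 0.7458, -0.4078, -0.5545])) [-0.1227  0.12    1.6154]
```

Arrived. I'll descend to z≈0.16 and check with the wrist camera.

```bash
python3 -m handwheel '[{"wx":0,"wy":0,"wz":0,"tx":-0.1,"ty":0.1,"tz":0.4,"claw":255},{"wx":0,"wy":0,"wz":0,"tx":-0.1,"ty":0.1,"tz":0.9,"claw":255},{"wx":0,"wy":0,"wz":0,"tx":-0.1,"ty":0.1,"tz":1.3,"claw":255},{"wx":0,"wy":0,"wz":0,"tx":-0.1,"ty":0.1,"tz":1.4,"claw":255},{"wx":0,"wy":0,"wz":0,"tx":-0.1,"ty":0.1,"tz":1.4,"claw":255}]'
python3 - <<'E'
from h import *
import cv2
print(loc()); c=ctrl.get_calibration("wrist"); im=ctrl.read_camera("wrist")
for n,L in dict(tabL=(-.028,.09,.098),tabR=(-.028,.04,.098),FL=(-.1,.13,.06),FR=(-.1,-.13,.06),tcp=None,ribL=(-.035,-.014,.103),ribR=(-.035,-.044,.103)).items():
    X=ctrl.sense()["tcp_pos"] if L is None else W(Q,L); p=proj("",X,c); print(n,p)
    if np.all(np.abs(p)<2000): cv2.circle(im,tuple(int(v) for v in p),3,(0,0,255),1)
cv2.imwrite("pics/w1.png",im)
E
```

```text
t: 1.8
tcp_pos: [0.5198, -0.0819, 0.1607]
eef_rot: [-0.055, 0.998, -0.0, -0.001]
ft_force: [0.2, 0.1, 1.0]
opening: -0.001
gripper_force: 0.0
(array([-0.0776,  0.0614,  0.1607]), array([0.1804, 0.0347, 0.9913]))
tabL [367.3996 328.8762]
tabR [293.2966 328.9214]
FL [420.5335 211.7931]
FR [ 57.9499 212.1075]
tcp [325.5323 311.6317]
ribL [209.9556 323.8086]
ribR [164.1745 323.8371]
```

View pics/w1.png

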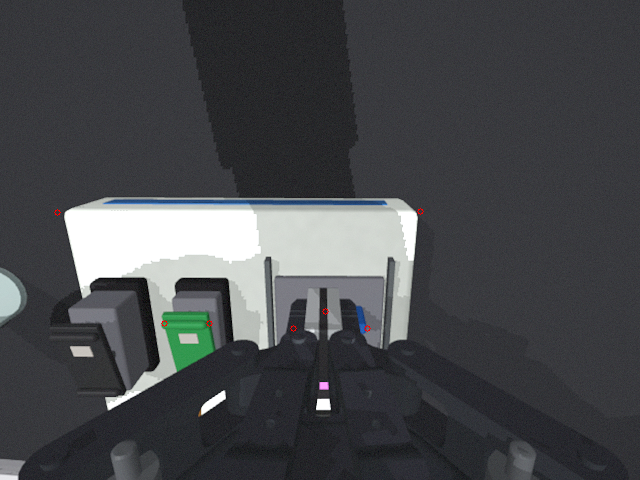

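The projections match: the tab's right end is at about (362,320), the green rib at (187,318), and the deck front edge on row ~208. Now I descend in front of the tab.

```bash
python3 -m handwheel '[{"wx":0,"wy":0,"wz":0,"tx":0,"ty":0.07,"tz":0.5,"claw":255},{"wx":0,"wy":0,"wz":0,"tx":0,"ty":0.07,"tz":1.0,"claw":255},{"wx":0,"wy":0,"wz":0,"tx":0,"ty":0.07,"tz":1.4,"claw":255},{"wx":0,"wy":0,"wz":0,"tx":0,"ty":0.07,"tz":1.58,"claw":255},{"wx":0,"wy":0,"wz":0,"tx":-0.2,"ty":0.07,"tz":1.58,"claw":255},{"wx":0,"wy":0,"wz":0,"tx":-0.4,"ty":0.07,"tz":1.58,"claw":255},{"wx":0,"wy":0,"wz":0,"tx":-0.5,"ty":0.07,"tz":1.58,"claw":255},{"wx":0,"wy":0,"wz":0,"tx":-0.55,"ty":0.07,"tz":1.58,"claw":255},{"wx":0,"wy":0,"wz":0,"tx":-0.6,"ty":0.07,"tz":1.58,"claw":255}]'; python3 -c "
from h import *
print(loc())"
```

```text
t: 2.75
tcp_pos: [0.5502, -0.0749, 0.0827]
eef_rot: [-0.055, 0.998, 0.0, 0.0]
ft_force: [-0.0, -0.4, 0.4]
opening: -0.001
gripper_force: 0.0
(array([-0.0466,  0.065 ,  0.0827]), array([-0.0506, -0.3504,  0.4492]))
```

```bash
for i in 1 2; do :; done; python3 -m handwheel '[{"wx":0,"wy":0,"wz":0,"tx":-0.04,"ty":0,"tz":0,"claw":255},{"wx":0,"wy":0,"wz":0,"tx":-0.08,"ty":0,"tz":0,"claw":255},{"wx":0,"wy":0,"wz":0,"tx":-0.12,"ty":0,"tz":0,"claw":255},{"wx":0,"wy":0,"wz":0,"tx":-0.16,"ty":0,"tz":0,"claw":255},{"wx":0,"wy":0,"wz":0,"tx":-0.2,"ty":0,"tz":0,"claw":255}]'; python3 -c "
from h import *
print(loc())"
```

```text
t: 3.25
tcp_pos: [0.5591, -0.074, 0.0824]
eef_rot: [-0.055, 0.998, -0.0, -0.001]
ft_force: [-5.0, 1.0, 2.1]
opening: -0.004
gripper_force: 2.1
(array([-0.0377,  0.0649,  0.0824]), array([-4.896 ,  1.599 ,  2.1038]))
```

In contact at about 5 N. I push on steadily, then creep near the stop.

```bash
python3 -m handwheel '[{"wx":0,"wy":0,"wz":0,"tx":-0.04,"ty":0,"tz":0,"claw":255},{"wx":0,"wy":0,"wz":0,"tx":-0.08,"ty":0,"tz":0,"claw":255},{"wx":0,"wy":0,"wz":0,"tx":-0.12,"ty":0,"tz":0,"claw":255},{"wx":0,"wy":0,"wz":0,"tx":-0.16,"ty":0,"tz":0,"claw":255},{"wx":0,"wy":0,"wz":0,"tx":-0.2,"ty":0,"tz":0,"claw":255},{"wx":0,"wy":0,"wz":0,"tx":-0.24,"ty":0,"tz":0,"claw":255},{"wx":0,"wy":0,"wz":0,"tx":-0.28,"ty":0,"tz":0,"claw":255},{"wx":0,"wy":0,"wz":0,"tx":-0.32,"ty":0,"tz":0,"claw":255},{"wx":0,"wy":0,"wz":0,"tx":-0.36,"ty":0,"tz":0,"claw":255},{"wx":0,"wy":0,"wz":0,"tx":-0.4,"ty":0,"tz":0,"claw":255}]'; python3 -c "
from h import *
print(loc())"
```

```text
t: 4.25
tcp_pos: [0.5796, -0.0718, 0.0823]
eef_rot: [-0.055, 0.998, -0.0, -0.0]
ft_force: [-3.5, -0.6, 3.6]
opening: 0.004
gripper_force: 2.1
(array([-0.017 ,  0.0649,  0.0823]), array([-3.534 , -0.1967,  3.585 ]))
```

```bash
python3 -m handwheel '[{"wx":0,"wy":0,"wz":0,"tx":-0.02,"ty":0,"tz":0,"claw":255},{"wx":0,"wy":0,"wz":0,"tx":-0.04,"ty":0,"tz":0,"claw":255},{"wx":0,"wy":0,"wz":0,"tx":-0.06,"ty":0,"tz":0,"claw":255},{"wx":0,"wy":0,"wz":0,"tx":-0.08,"ty":0,"tz":0,"claw":255},{"wx":0,"wy":0,"wz":0,"tx":-0.1,"ty":0,"tz":0,"claw":255},{"wx":0,"wy":0,"wz":0,"tx":-0.12,"ty":0,"tz":0,"claw":255},{"wx":0,"wy":0,"wz":0,"tx":-0.14,"ty":0,"tz":0,"claw":255}]'; python3 -c "
from h import *
print(loc())"
```

```text
t: 4.95
tcp_pos: [0.5865, -0.071, 0.0823]
eef_rot: [-0.055, 0.998, -0.0, -0.0]
ft_force: [-4.7, -2.9, 2.8]
opening: -0.002
gripper_force: 2.0
(array([-0.0101,  0.0649,  0.0823]), array([-5.0291, -2.4063,  2.7829]))
```

```bash
python3 -m handwheel '[{"wx":0,"wy":0,"wz":0,"tx":-0.01,"ty":0,"tz":0,"claw":255},{"wx":0,"wy":0,"wz":0,"tx":-0.02,"ty":0,"tz":0,"claw":255}]'; python3 -c "
from h import *
print(loc())"
```

```text
t: 5.15
tcp_pos: [0.5875, -0.0709, 0.0823]
eef_rot: [-0.055, 0.998, -0.0, 0.0]
ft_force: [-4.2, -2.1, 2.6]
opening: 0.0
gripper_force: 2.0
(array([-0.0091,  0.0649,  0.0823]), array([-4.416 , -1.6667,  2.5511]))
```

```bash
python3 -m handwheel '[{"wx":0,"wy":0,"wz":0,"tx":-0.01,"ty":0,"tz":0,"claw":255},{"wx":0,"wy":0,"wz":0,"tx":-0.02,"ty":0,"tz":0,"claw":255},{"wx":0,"wy":0,"wz":0,"tx":-0.03,"ty":0,"tz":0,"claw":255}]'; python3 -c "
from h import *
print(loc())"
```

```text
t: 5.45
tcp_pos: [0.5889, -0.0707, 0.0823]
eef_rot: [-0.055, 0.998, -0.0, -0.0]
ft_force: [-3.4, -2.4, 1.8]
opening: -0.002
gripper_force: 2.0
(array([-0.0077,  0.065 ,  0.0823]), array([-3.6121, -2.0028,  1.8283]))
```

```bash
python3 -m handwheel '[{"wx":0,"wy":0,"wz":0,"tx":-0.01,"ty":0,"tz":0,"claw":255},{"wx":0,"wy":0,"wz":0,"tx":-0.02,"ty":0,"tz":0,"claw":255}]'; python3 -c "
from h import *
print(loc())"
```

```text
t: 5.65
tcp_pos: [0.5899, -0.0706, 0.0823]
eef_rot: [-0.055, 0.998, -0.0, -0.0]
ft_force: [-2.8, -2.2, 2.4]
opening: -0.002
gripper_force: 2.0
(array([-0.0067,  0.0649,  0.0823]), array([-3.0744, -1.8901,  2.3679]))
```

```bash
python3 -m handwheel '[{"wx":0,"wy":0,"wz":0,"tx":-0.01,"ty":0,"tz":0,"claw":255},{"wx":0,"wy":0,"wz":0,"tx":-0.02,"ty":0,"tz":0,"claw":255}]'; python3 -c "
from h import *
print(loc())"
```

```text
t: 5.85
tcp_pos: [0.5909, -0.0705, 0.0823]
eef_rot: [-0.055, 0.998, 0.0, -0.0]
ft_force: [-3.6, -3.1, 2.8]
opening: 0.001
gripper_force: 2.0
(array([-0.0057,  0.0649,  0.0823]), array([-3.9293, -2.6801,  2.7596]))
```

```bash
python3 -m handwheel '[{"wx":0,"wy":0,"wz":0,"tx":-0.01,"ty":0,"tz":0,"claw":255}]'; python3 -c "
from h import *
print(loc())"
```

```text
t: 5.95
tcp_pos: [0.5914, -0.0704, 0.0822]
eef_rot: [-0.055, 0.998, 0.0, -0.0]
ft_force: [-3.2, -2.7, 2.9]
opening: -0.003
gripper_force: 2.0
(array([-0.0052,  0.065 ,  0.0822]), array([-3.4989, -2.347 ,  2.9171]))
```

```bash
python3 -m handwheel '[{"wx":0,"wy":0,"wz":0,"tx":-0.01,"ty":0,"tz":0,"claw":255}]'; python3 -c "
from h import *
print(loc())"
```

```text
t: 6.05
tcp_pos: [0.5919, -0.0703, 0.0822]
eef_rot: [-0.055, 0.998, 0.0, -0.0]
ft_force: [-3.9, -1.8, 2.3]
opening: 0.0
gripper_force: 2.0
(array([-0.0047,  0.065 ,  0.0822]), array([-4.1213, -1.3306,  2.3032]))
```

```bash
python3 -m handwheel '[{"wx":0,"wy":0,"wz":0,"tx":-0.01,"ty":0,"tz":0,"claw":255}]'; python3 -c "
from h import *
print(loc())"
```

```text
t: 6.15
tcp_pos: [0.5923, -0.0703, 0.0822]
eef_rot: [-0.055, 0.998, 0.0, -0.0]
ft_force: [-5.7, -2.1, 4.2]
opening: -0.003
gripper_force: 3.0
(array([-0.0042,  0.065 ,  0.0822]), array([-5.9114, -1.4494,  4.1962]))
```

```bash
python3 -m handwheel '[{"wx":0,"wy":0,"wz":0,"tx":-0.01,"ty":0,"tz":0,"claw":255}]'; python3 -c "
from h import *
print(loc())"
```

```text
t: 6.25
tcp_pos: [0.5923, -0.0703, 0.0822]
eef_rot: [-0.055, 0.998, -0.0, -0.001]
ft_force: [-7.1, -1.1, 6.1]
opening: -0.003
gripper_force: 3.9
(array([-0.0042,  0.065 ,  0.0822]), array([-7.2169, -0.2941,  6.0996]))
```

The TCP has stopped advancing and the force is rising (7 N), so the cover is home. I back off, lift and go above the green rib.

```bash
python3 -m handwheel '[{"wx":0,"wy":0,"wz":0,"tx":0.1,"ty":0,"tz":0,"claw":255},{"wx":0,"wy":0,"wz":0,"tx":0.4,"ty":0,"tz":0,"claw":255},{"wx":0,"wy":0,"wz":0,"tx":0.5,"ty":0,"tz":-0.4,"claw":255},{"wx":0,"wy":0,"wz":0,"tx":0.6,"ty":0,"tz":-0.9,"claw":255},{"wx":0,"wy":0,"wz":0,"tx":0.7,"ty":0,"tz":-1.3,"claw":255},{"wx":0,"wy":0,"wz":0,"tx":0.7,"ty":-0.5,"tz":-1.4,"claw":255},{"wx":0,"wy":0,"wz":0,"tx":0.7,"ty":-1.2,"tz":-1.4,"claw":255},{"wx":0,"wy":0,"wz":0,"tx":0.7,"ty":-1.7,"tz":-1.3,"claw":255},{"wx":0,"wy":0,"wz":0,"tx":0.7,"ty":-1.88,"tz":-1.1,"claw":255},{"wx":0,"wy":0,"wz":0,"tx":0.7,"ty":-1.88,"tz":-0.9,"claw":255},{"wx":0,"wy":0,"wz":0,"tx":0.7,"ty":-1.88,"tz":-0.8,"claw":255},{"wx":0,"wy":0,"wz":0,"tx":0.7,"ty":-1.88,"tz":-0.8,"claw":255}]'; python3 - <<'E'
from h import *
import cv2
print(loc())
cv2.imwrite("pics/s2.png",cv2.resize(np.hstack([cv2.resize(ctrl.read_camera("scene")[235:375,200:370],(680,560)),]),(680,560)))
E
```

```text
t: 7.45
tcp_pos: [0.568, -0.1663, 0.1208]
eef_rot: [-0.056, 0.998, 0.0, -0.001]
ft_force: [-0.9, 0.1, 0.8]
opening: 0.003
gripper_force: 0.0
(array([-0.039 , -0.0278,  0.1208]), array([-0.895 ,  0.1812,  0.7677]))
```

View pics/s2.png

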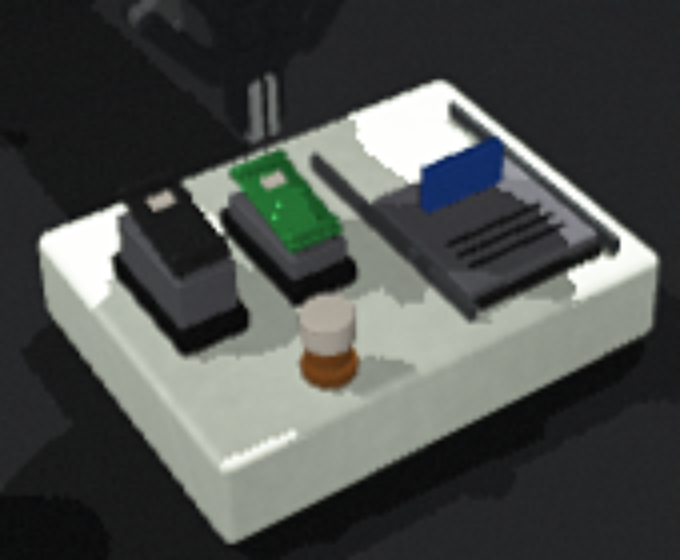

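The cover plate now covers the well right to the back rail at (540,275), and the finger is at (263,130), above the green front rib at (262,160). I descend to find it.

```bash
python3 -m handwheel '[{"wx":0,"wy":0,"wz":0,"tx":0,"ty":-0.02,"tz":0.04,"claw":255},{"wx":0,"wy":0,"wz":0,"tx":0,"ty":-0.02,"tz":0.08,"claw":255},{"wx":0,"wy":0,"wz":0,"tx":0,"ty":-0.02,"tz":0.12,"claw":255},{"wx":0,"wy":0,"wz":0,"tx":0,"ty":-0.02,"tz":0.16,"claw":255},{"wx":0,"wy":0,"wz":0,"tx":0,"ty":-0.02,"tz":0.2,"claw":255}]'; python3 -c "
from h import *
print(loc())"
```

```text
t: 8.0
tcp_pos: [0.5685, -0.1685, 0.1121]
eef_rot: [-0.055, 0.998, 0.0, -0.0]
ft_force: [-0.1, 0.1, 0.3]
opening: -0.003
gripper_force: 0.0
(array([-0.0387, -0.03  ,  0.1121]), array([-0.0438,  0.0599,  0.3408]))
```

```bash
python3 -m handwheel '[{"wx":0,"wy":0,"wz":0,"tx":0,"ty":0,"tz":0.02,"claw":255},{"wx":0,"wy":0,"wz":0,"tx":0,"ty":0,"tz":0.04,"claw":255},{"wx":0,"wy":0,"wz":0,"tx":0,"ty":0,"tz":0.06,"claw":255}]'; python3 -c "
from h import *
print(loc())"
```

```text
t: 8.3
tcp_pos: [0.5685, -0.1685, 0.1092]
eef_rot: [-0.055, 0.998, 0.0, 0.0]
ft_force: [-0.9, -0.7, 0.1]
opening: -0.002
gripper_force: 0.0
(array([-0.0387, -0.0301,  0.1092]), array([-0.9813, -0.6179,  0.1401]))
```

```bash
python3 -m handwheel '[{"wx":0,"wy":0,"wz":0,"tx":0,"ty":0,"tz":0.02,"claw":255},{"wx":0,"wy":0,"wz":0,"tx":0,"ty":0,"tz":0.04,"claw":255}]'; python3 -c "
from h import *
print(loc())"
```

```text
t: 8.5
tcp_pos: [0.5686, -0.1686, 0.1078]
eef_rot: [-0.055, 0.998, -0.0, 0.0]
ft_force: [-2.1, 1.3, 5.7]
opening: -0.001
gripper_force: 2.5
(array([-0.0386, -0.0302,  0.1078]), array([-1.9755,  1.4775,  5.7103]))
```

```bash
python3 -m handwheel '[{"wx":0,"wy":0,"wz":0,"tx":0,"ty":0,"tz":0.02,"claw":255},{"wx":0,"wy":0,"wz":0,"tx":0,"ty":0,"tz":0.04,"claw":255}]'; python3 -c "
from h import *
print(loc())"
```

```text
t: 8.7
tcp_pos: [0.5685, -0.1688, 0.1071]
eef_rot: [-0.055, 0.998, -0.0, 0.0]
ft_force: [-5.1, 2.1, 8.6]
opening: 0.001
gripper_force: 4.2
(array([-0.0387, -0.0303,  0.1071]), array([-4.8096,  2.5986,  8.6373]))
```

```bash
python3 -m handwheel '[{"wx":0,"wy":0,"wz":0,"tx":0,"ty":0,"tz":0.02,"claw":255},{"wx":0,"wy":0,"wz":0,"tx":0,"ty":0,"tz":0.04,"claw":255}]'; python3 -c "
from h import *
print(loc())"
```

```text
t: 8.9
tcp_pos: [0.5682, -0.1688, 0.1043]
eef_rot: [-0.055, 0.998, -0.0, -0.0]
ft_force: [-3.2, 0.2, 2.5]
opening: 0.002
gripper_force: 1.4
(array([-0.039 , -0.0303,  0.1043]), array([-3.1071,  0.5892,  2.5499]))
```

Contact came at z≈0.108, peaking at about 9 N, and the force is now falling. I press 2 mm more.

```bash
python3 -m handwheel '[{"wx":0,"wy":0,"wz":0,"tx":0,"ty":0,"tz":0.01,"claw":255},{"wx":0,"wy":0,"wz":0,"tx":0,"ty":0,"tz":0.02,"claw":255},{"wx":0,"wy":0,"wz":0,"tx":0,"ty":0,"tz":0.03,"claw":255}]'; python3 -c "
from h import *
print(loc())"
```

```text
t: 9.2
tcp_pos: [0.5685, -0.1684, 0.1013]
eef_rot: [-0.055, 0.998, 0.0, -0.0]
ft_force: [0.2, 0.7, -0.1]
opening: 0.0
gripper_force: 0.0
(array([-0.0387, -0.0299,  0.1013]), array([ 0.2639,  0.6804, -0.0834]))
```

```bash
python3 -m handwheel '[{"wx":0,"wy":0,"wz":0,"tx":0,"ty":0,"tz":0.01,"claw":255},{"wx":0,"wy":0,"wz":0,"tx":0,"ty":0,"tz":0.01,"claw":255}]'; python3 -c "
from h import *
print(loc())"
```

```text
t: 9.4
tcp_pos: [0.5685, -0.1684, 0.101]
eef_rot: [-0.055, 0.998, 0.0, -0.0]
ft_force: [-0.0, 0.6, 0.5]
opening: 0.002
gripper_force: 0.0
(array([-0.0387, -0.0299,  0.101 ]), array([0.028 , 0.5838, 0.4807]))
```

The force has dropped to zero, so the rocker has snapped over. I retreat up and towards the robot, then check.

```bash
python3 -m handwheel '[{"wx":0,"wy":0,"wz":0,"tx":0,"ty":0,"tz":-0.2,"claw":255},{"wx":0,"wy":0,"wz":0,"tx":0,"ty":0,"tz":-0.7,"claw":255},{"wx":0,"wy":0,"wz":0,"tx":0.2,"ty":0,"tz":-1.3,"claw":255},{"wx":0,"wy":0,"wz":0,"tx":0.6,"ty":0,"tz":-1.9,"claw":255},{"wx":0,"wy":0,"wz":0,"tx":1.2,"ty":0,"tz":-2.2,"claw":255},{"wx":0,"wy":0,"wz":0,"tx":1.5,"ty":0,"tz":-2.3,"claw":255},{"wx":0,"wy":0,"wz":0,"tx":1.5,"ty":0,"tz":-2.3,"claw":255},{"wx":0,"wy":0,"wz":0,"tx":1.5,"ty":0,"tz":-2.3,"claw":255}]'; python3 - <<'E'
from h import *
import cv2
print(loc())
cv2.imwrite("pics/s3.png",cv2.resize(ctrl.read_camera("scene")[235:375,200:370],(680,560),interpolation=cv2.INTER_CUBIC))
E
```

```text
t: 10.2
tcp_pos: [0.4942, -0.1767, 0.217]
eef_rot: [-0.055, 0.998, 0.0, 0.001]
ft_force: [0.8, -0.2, -0.1]
opening: 0.0
gripper_force: 0.0
(array([-0.1135, -0.03  ,  0.217 ]), array([ 0.7286, -0.2353, -0.1065]))
```

View pics/s3.png

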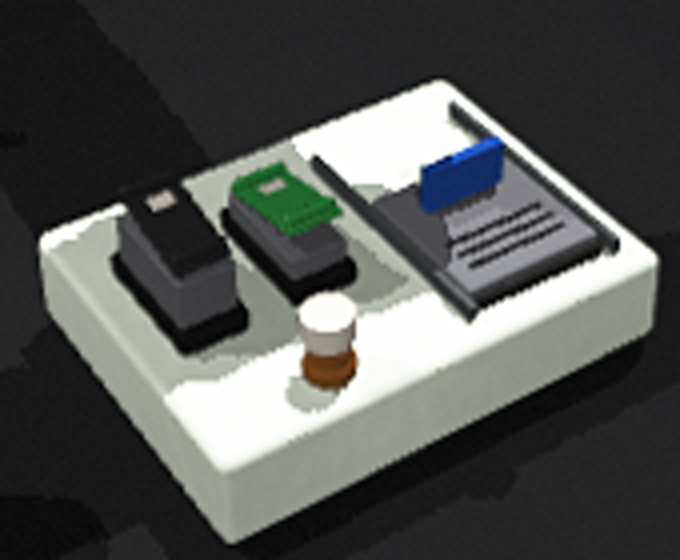

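The green rocker is tipped over, with its back rib raised at (320,220). The cover is home with its tab at (462,175), the black switch is still off, and the pillbox at (328,340) hasn't moved.

```bash
python3 -c "
from cell import ctrl
print(ctrl.close_job())"
```

```text
the job is handed in; nothing more can be done
None
```

The job is handed in at about 10 s of the 38 s limit: the cover was pushed fully home first (about 7 N at the stop), then the green lamp rocker was flipped on (about 9 N highest reading). The black fan switch is still off, and nothing else was touched.

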